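# Hang a flow indicator on its calibration stand by its keyhole

### The job

Pick up the flow indicator by its black grip and hang it on the blue calibration stand: pass its keyhole over the head of the brass stud, then, still holding it, slide it straight down until it is fully home and has pressed the red tongue down, and let go. Work gently (never press it against the stand with more than about 30 N), do not drop it, and leave the other things on the bench where they are.

Things in the scene. Friction and masses are not known exactly. Their poses are not given: they have to be found in the camera images.
- indicator: Flow indicator on an upright steel keyhole plate, loose, 0.24 to 0.32 kg, stands on the bench. Plate 80 wide (y), 112 tall (z), 5 thick (x 0 to 5). Origin: middle of the bottom edge of the plate's flat back face; x points out of the front, z up. Grey case with a round dial on the front: 70 wide, x 5 to 50, z 0 to 52. Keyhole above the case, black grip on top.
- keyhole (a point): Centre of the keyhole's entry hole on the plate's back face: x 0, y 0, z 72 mm in the indicator's frame. The hole is an octagon 20 across flats; a slot 9 wide runs up from it and ends square at z 98 mm. Home, with the slot's end on the stud's shank, is 23 mm lower than with the stud centred in the entry hole.
- grip (a point): Where to hold the black grip post: x 16, y 0, z 152 mm in the indicator's frame. The post is 22 thick (x 5 to 27), 36 wide (y) and reaches from z 105 up to 165. Nothing stands beside it, in front of it or behind it above z 112, and the hold stays above the stand's top edge when hanging.
- stand: Blue stand fixed to the bench: upright panel 120 wide (y), 187 tall, 20 thick, on a steel foot 140 wide, 8 thick, reaching 50 mm in front of the panel and 100 behind. Origin: bench level, middle of the panel's flat front face; x points out of that face, z up. The front looks away from the robot, roughly to world +x. A brass stud points out of the front.
- stud_mid (a point): Fixed mark on the panel's face, x 0, y 0, z 165 mm in the stand's frame: the middle of the stud's height setting. The stud itself is somewhere from 7 below to 7 above it (y 0), new each time, not measured, and stays put: find it by feel or eye. Shank 6 diameter, 8 long from the face, then a flat head 15 diameter, 4 thick. A plate stopped by the head is 12 mm off the face.
- tongue (a joint): Red tongue (30 wide, 9 deep, 8 tall) on the panel's face, its top 90.5 mm below the stud's axis when up (it is set with the stud). The plate's bottom edge pushes it down. Value in m: 0 up (start), about 0.0045 with the indicator home, 0.006 at most. No spring: stiff friction, about 6 N, more than the indicator's weight; it stays where it is left.
- screwdriver: Screwdriver about 170 long lying on the bench; leave it alone. Origin under its middle.
- test_box: Beige box 60 x 90 x 35 with a black knob, 49 tall over the knob; leave it alone. Origin: centre of the underside.
- blue_case: Blue plastic case 80 x 110 x 45; leave it alone. Origin: centre of the underside.
Mind the look-alikes: they are no part of the job. There is more than one size of the indicator; the one meant has the size given above.

How it is judged:
By the outcome, as a careful person would: the job done as asked, in the order asked, and still so for the second after the job is handed in, with the robot touching nothing.
It also fails if it takes over 58 s, if anything falls off the work surface, if the arm or the gripper's body presses on something with over 40 N, if the wrist force passes 120 N, or if a joint passes its speed limit or range.

### The arm

A 6-joint arm with a two-finger parallel gripper is mounted at the origin on the work surface. World frame = base frame: x ahead of the robot, y to its left, z up, the work surface at z = 0. Lengths are in mm, angles in rad, forces in N, time in s.
With the tool pointing down it reaches from about 275 to 825 mm from the base axis. Payload 4.9 kg.
Tool frame: the origin (TCP) lies at the centre of the arm's flange, where the gripper is bolted on; the fingertips stand 173 mm ahead of it and the grasp point (between the pads) lies 155 mm ahead of it (bot.finger_overhang is the distance from the TCP to the fingertips, in mm); z points along the fingers, y is the line along which they close (so a half turn about z gives the same grasp; the last joint's range is limited). The gripper opens to 85 mm and grips with 20 to 120 N. Pads are 22 mm wide; open, the fingers measure 114 mm over their backs; the gripper's body (76 mm by 85 mm) begins 54 mm behind the grasp point. The pads swing forward as they close: fully open they stand 13 mm farther back than shut.
Start: joints at [-1.436, 0.326, -0.193, 1.052, 0, 1.437], TCP at [146.078, -530.265, 404.681] pointing down, gripper open.
Joint ranges: [-2.65, 2.65], [-0.97, 1.79], [-1.3, 1.35], [-1.93, 2.1], [-1.47, 1.37], [-3.14, 3.14]. Speed limits (rad/s): [2.57, 2.57, 3.14, 3.14, 3.14, 3.14].

### API

Orientations are given as a 3x3 rotation matrix whose columns are the frame's x, y, z axes.
In Python, from plant import bot gives the robot as it stands. The module is installed in compiled form; this text tells all that it offers.
- The arm moves only by the tool send_rows, never from a script. Its argument "series" is a list that holds one entry, the list of rows, each a list of 6 numbers: the shift along the tool's x, y, z in mm, then the turn, a rotation vector about the tool's x, y, z in rad. A call has 1 to 12 rows; each row shifts and turns the commanded pose from where the row before left it, along the tool's axes as they then stand; what a row does not reach is not made up. A row lasts 1/12 s, in which the tool goes at most 41.7 mm and 7.16 degrees, less where a joint would pass 70% of its speed; a pose out of reach is approached as far as the arm can. A call with a gripper value outside its range is refused whole. "jaw" is the finger opening in mm, from 0 to 85.4, set as the call begins (left out, the last holds). The fingers move at their own pace and stop on an object; the grip force is fixed at half the most. Time passes only in rows, so rows that do not move let the fingers close. It gives the time, the measured TCP pose, the force, the opening and the grip force at its end, in the units of the state.
- bot.get_obs(): the state, without advancing time (a new reading comes with each control period).
- bot.read_camera(name): name is "side" or "top" or "wrist"; returns (picture, depth): 384x512x3 uint8, red, green, blue; 384x512 float32, mm along the optical axis (not along the pixel's ray), 0 where there is no reading.
- bot.camera_model(name): a dict with "fx", "fy", "cx", "cy" (pixels), "extrinsics" (4x4, takes a point from camera to world coordinates). Camera axes: x right, y down, z forward; pixel columns grow to the right and rows downward; lengths in mm; the calibration is good to about 2 mm. A picture is of the moment at which its call begins: read the wrist's pose just before it. camera_model takes no time and is no camera call; for the wrist camera it gives the pose at the moment of the call.
- bot.finish_job(): hands the job in; it is judged then, once.
Trained networks look in the newest picture that a camera, given by its name, has taken for a name from the list of things; names that differ only in an ending like _2 or _b are one class to them, and where a whole thing is asked for, a point or a joint stands for the part that bears it (a point fixed in the world has none). Each returns a list of dicts, best first, with "p" (0 to 1); they miss things now and then, are a little off and sometimes report something else, mostly with a low value. They report only what shows in the picture. A call takes as long as a camera call. They do not tell look-alikes from the thing itself.
- bot.find_in(query, camera): "extent" ([left, top, right, bottom] in pixels, round what is visible of it).
- bot.silhouettes(query, camera): "pixels" (384x512 bool, what is visible of it) and "extent" ([left, top, right, bottom] in pixels, round what is visible of it).
- bot.pinpoint(query, camera): "location" ([row, column] in pixels: a listed point, or the origin of a listed thing).
The state is a dict: "t": time; "joints": joint angles; "joint_velocities": joint speeds; "joint_efforts": joint torques, N m; "ee_pos": TCP position; "orientation": TCP orientation; "wrist_force": force on the tool from outside, world axes, zero at the start; "wrist_torque": the same for the moment, N m; "finger_gap": finger opening in mm; "finger_force": force on a finger pad.
Only numpy, scipy, OpenCV 4.12 (cv2) and the standard library are available. Lean on these libraries where they do the work, as an engineer would, in place of code of your own. Each camera call takes 0.05 s, during which the arm holds its last target. There are 200 camera calls.

## Working session

There is one attempt and no reset: what is moved stays moved. The work goes in short steps, Python scripts to look and compute and a tool call to move; the robot and the scene stay as the last step left them, time stands still between calls to the robot, and variables do not carry over. Pictures are saved under pics/ and viewed, at most 10 in all, crops included, and the job is handed in when it is done.

Besides the shell and the picture viewer there is one more tool, called as name([rows], argument=value, ...), one row to a line, values as JSON. send_rows: Moves the arm, as the interface text tells. Its arguments: {"type":"object","properties":{"series":{"type":"array"},"jaw":{"type":"number"}},"required":["series"]}

```bash
mkdir -p pics; cat > h.py <<'E'
import numpy as np, cv2
from plant import bot
def cloud(d,m):
    h,w=d.shape; v,u=np.mgrid[:h,:w]
    P=np.stack([(u-m['cx'])*d/m['fx'],(v-m['cy'])*d/m['fy'],d],-1)
    E=np.array(m['extrinsics']); return P@E[:3,:3].T+E[:3,3]
def shot(n):
    m=bot.camera_model(n); p,d=bot.read_camera(n); W=cloud(d,m); W[d<=0]=np.nan
    return p,W,m
def proj(P,m):
    E=np.linalg.inv(m['extrinsics']); c=E[:3,:3]@np.array(P)+E[:3,3]
    return np.array([m['cx']+m['fx']*c[0]/c[2],m['cy']+m['fy']*c[1]/c[2]])
E
python3 - <<'E'
from h import *
np.set_printoptions(precision=1,suppress=True)
ims=[]
for n in ['side','top']:
    p,W,m=shot(n); np.save(n+'.npy',W); cv2.imwrite(f'pics/{n}.png',cv2.resize(p[...,::-1],(800,600)))
    cv2.imwrite(f'{n}_raw.png',p[...,::-1])
    print(n,m['fx'],np.array(m['extrinsics']))
    for q in ['indicator','stand','test_box','blue_case','screwdriver']:
        for r in bot.find_in(q,n): print(q,np.array(r['extent']),round(r['p'],2))
    for q in ['keyhole','grip','stud_mid','indicator','stand']:
        for r in bot.pinpoint(q,n):
            a,b=np.round(r['location']).astype(int); print('pt',q,a,b,round(r['p'],2),W[min(a,383),min(b,511)])
print(bot.get_obs())
E
```

```text
side 414.3753210648761 [[ -1.   -0.1   0.1 530.9]
 [ -0.1   0.7  -0.7 673.5]
 [  0.   -0.7  -0.7 867.2]
 [  0.    0.    0.    1. ]]
indicator [255.3 129.3 282.1 185.8] 0.97
indicator [297.2 146.2 314.7 189.1] 0.95
indicator [263.   88.  293.6 156.2] 0.74
stand [232.5 233.9 311.8 345.1] 0.86
test_box [231.9 211.4 262.5 248.5] 0.88
blue_case [174.9 203.6 214.3 247.5] 0.73
screwdriver [278.1 232.2 344.3 242.7] 0.73
pt keyhole 128 268 0.77 [ 596.3 -333.2   85.2]
pt keyhole 165 303 0.76 [ 485.4 -191.5   73.4]
pt keyhole 167 275 0.71 [ 564.1 -199.9   50. ]
pt keyhole 182 271 0.63 [ 572.3 -168.8   18.9]
pt grip 151 307 0.88 [ 479.  -191.9  125.5]
pt grip 96 275 0.66 [ 578.3 -315.7  212.2]
pt grip 137 270 0.58 [ 581.  -190.2  166.7]
pt stud_mid 264 261 0.71 [565.9 222.9 186.3]
pt indicator 181 272 0.84 [ 570.  -178.2   13.8]
pt indicator 180 303 0.84 [ 481.7 -170.9   34.6]
pt indicator 152 269 0.63 [ 581.9 -184.3  119. ]
pt stand 304 260 0.55 [562.9 265.9 108.8]
top 453.2852692402031 [[   0.    -1.     0.2  409.6]
 [  -1.    -0.    -0.   -40.4]
 [   0.    -0.2   -1.  1186.6]
 [   0.     0.  
[... 534 characters left out ...]
stud_mid 204 149 0.78 [557.5 206.1 187.9]
pt indicator 243 320 0.88 [ 485.9 -187.6   84.7]
pt indicator 206 364 0.79 [ 569.2 -282.3  145.7]
pt indicator 217 319 0.74 [ 560.  -196.9   -1.6]
pt stand 213 164 0.92 [538.3 171.9 186.5]
{'t': 1.1, 'joints': array([-1.4,  0.3, -0.2,  1.1,  0. ,  1.4]), 'joint_velocities': array([ 0.,  0.,  0., -0., -0., -0.]), 'joint_efforts': array([ -0. , -44.3,  26.3,   0. ,  -0. ,  -0. ]), 'ee_pos': array([ 146.1, -530.3,  404.7]), 'orientation': array([[ 1. ,  0.3,  0. ],
       [ 0.3, -1. ,  0. ],
       [ 0. , -0. , -1. ]]), 'wrist_force': array([-0.2,  0. , -0.2]), 'wrist_torque': array([ 0.,  0., -0.]), 'finger_force': 0.0, 'finger_gap': 85.46882253505197}
```

View crops.

```bash
python3 - <<'E'
from h import *
s=cv2.imread('side_raw.png');t=cv2.imread('top_raw.png')
a=cv2.resize(s[80:200,225:335],(400,436),interpolation=2);b=cv2.resize(t[170:275,295:415],(400,350),interpolation=2)
c=cv2.resize(s[225:355,220:320],(0,0),fx=2,fy=2)
o=np.zeros((600,800,3),np.uint8);o[:436,:400]=a;o[:350,400:]=b
o[355:355+245,400:600]=c[:245]
t2=cv2.resize(t[180:265,110:205],(0,0),fx=2.1,fy=2.1);o[355:355+t2.shape[0],600:600+t2.shape[1]]=t2[:,:200]
cv2.imwrite('pics/crop.png',o)
E
```

```text
(no output)
```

View pics/crop.png

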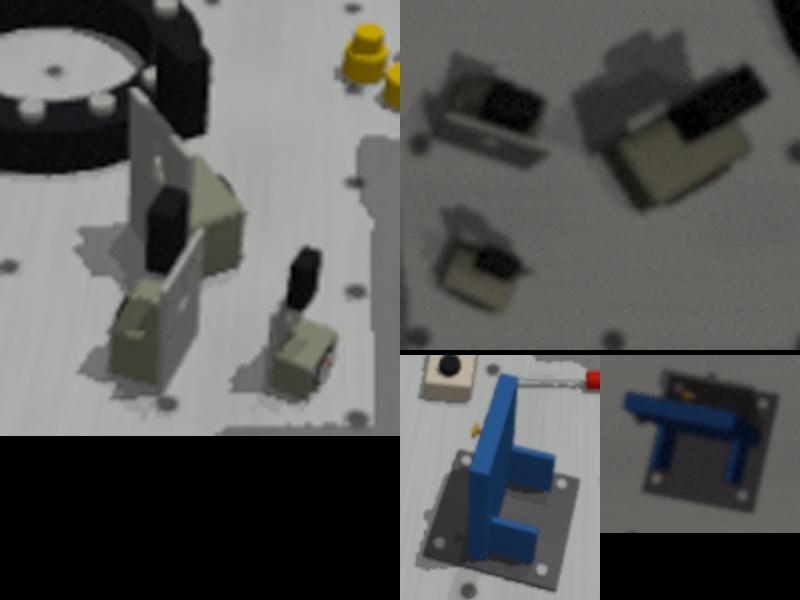

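View pics/top.png

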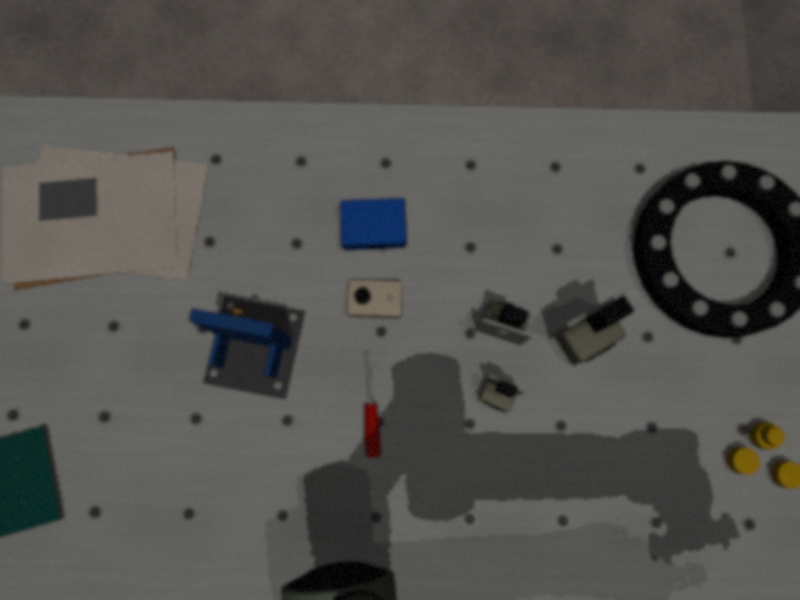

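The crop shows three look-alikes. In top-camera pixels they are: small at (323,247), about 125 mm tall; middle at (323,205), top at 167 mm; big at (385,201), about 212 mm tall. The described one has its grip top at 165 mm, so it is the middle one. Its plate faces the robot, and the stud (orange) shows on the far side of the stand at (150,199).

```bash
python3 - <<'E'
from h import *
np.set_printoptions(precision=3,suppress=True)
S=np.load('side.npy');T=np.load('top.npy')
s=cv2.imread('side_raw.png').astype(int);t=cv2.imread('top_raw.png').astype(int)
def box(W,x0,x1,y0,y1,z0,z1): 
    return (W[...,0]>x0)&(W[...,0]<x1)&(W[...,1]>y0)&(W[...,1]<y1)&(W[...,2]>z0)&(W[...,2]<z1)
def rect(P): 
    r=cv2.minAreaRect(P[:,:2].astype(np.float32)); return r
for n,W in (('side',S),('top',T)):
    g=W[box(W,530,620,-240,-150,155,175)]; print(n,'grip top',len(g),g.mean(0),rect(g))
    p=W[box(W,520,620,-260,-130,12,108)]; print('body',len(p),p.min(0),p.max(0))
    p=W[box(W,440,640,120,290,180,194)]; print('panel top',len(p),p.mean(0),rect(p))
# plate back face via RANSAC in side
P=S[box(S,520,620,-260,-130,10,110)]; rng=np.random.default_rng(0); best=0
for _ in range(500):
    a=P[rng.choice(len(P),3,False)]; nn=np.cross(a[1]-a[0],a[2]-a[0]); l=np.linalg.norm(nn)
    if l<100: continue
    nn/=l
    if abs(nn[2])>.15: continue
    m=abs((P-a[0])@nn)<1.5
    if m.sum()>best: best=m.sum();B=m
Q=P[B];c=Q.mean(0);nn=np.linalg.svd(Q-c)[2][2];print('plate',best,len(P),c,nn,np.degrees(np.arctan2(nn[1],nn[0])),Q.min(0),Q.max(0))
# stud orange
for n,W,im in(('side',S,s),('top',T,t)):
    b,g,r=im[...,0],im[...,1],im[...,2]
    m=(r>1.25*g)&(g>1.3*b)&(r>60)&box(W,480,660,140,290,60,190)
    v,u=np.nonzero(m); print(n,'stud px',len(u),u.mean(),v.mean(),W[m].mean(0),W[m].min(0),W[m].max(0))
E
```

```text
side grip top 97 [ 578.755 -197.381  163.605] ((579.4299926757812, -201.11349487304688), (38.07245635986328, 22.298460006713867), 74.81884765625)
body 566 [ 552.142 -243.08    12.261] [ 619.991 -157.194  107.899]
panel top 560 [555.612 212.361 187.072] ((555.3643188476562, 207.11614990234375), (121.4476318359375, 20.85327911376953), 80.22380065917969)
top grip top 160 [ 576.899 -199.042  165.105] ((577.34765625, -199.60430908203125), (36.08131790161133, 22.623247146606445), 72.38761901855469)
body 362 [ 550.29  -241.38    12.202] [ 617.149 -157.01   106.276]
panel top 498 [553.214 208.737 187.667] ((553.8397827148438, 209.48944091796875), (119.87867736816406, 20.68606185913086), 80.15428924560547)
plate 240 586 [ 565.064 -194.979   60.434] [ 0.954 -0.3    0.002] -17.45402719837781 [ 552.142 -237.191   10.55 ] [ 578.359 -157.194  109.418]
side stud px 13 257.2307692307692 262.38461538461536 [574.801 206.757 166.433] [571.289 202.746 162.53 ] [577.183 210.587 172.241]
top stud px 13 151.6153846153846 198.92307692307693 [572.38  206.017 167.217] [570.106 200.02  161.558] [574.813 212.479 172.418]
```

```bash
cat >> h.py <<'E'
from scipy.spatial.transform import Rotation as Ro
def Rdown(adeg):
    a=np.radians(adeg); c,s=np.cos(a),np.sin(a)
    return np.array([[c,s,0],[s,-c,0],[0,0,-1.]])
def delta(p,R,tp,tR,tag=''):
    print(tag,'shift(tool)',np.round(R.T@(np.array(tp)-p),1),'turn',np.round(Ro.from_matrix(R.T@tR).as_rotvec(),4))
E
python3 - <<'E'
from h import *
o=bot.get_obs();p=np.array(o['ee_pos']);R=np.array(o['orientation'])
print(np.degrees(np.arctan2(R[1,0],R[0,0])))
m=bot.camera_model('wrist');print(np.round(R.T@(np.array(m['extrinsics'])[:3,3]-p),1),np.round(R.T@np.array(m['extrinsics'])[:3,:3],2),m['fx'])
# shift expressed in the rotated (target) frame, turn done first
delta(p,Rdown(-17.5),[520,-185,404],Rdown(-17.5),'to hover, after turn')
delta(p,R,p,Rdown(-17.5),'turn')
delta(np.array([520,-185,404]),Rdown(-17.5),[530,208,415],Rdown(-9.8),'hover->stand')
E
```

```text
15.40045001093054
[67.5 -0.9 29.8] [[-0.   -0.97 -0.26]
 [ 1.   -0.   -0.  ]
 [ 0.   -0.26  0.97]] 290.2883657882483
to hover, after turn shift(tool) [ 252.8 -441.7    0.7] turn [0. 0. 0.]
turn shift(tool) [0. 0. 0.] turn [-0.     -0.      0.5742]
hover->stand shift(tool) [-108.6 -377.8  -11. ] turn [ 0.      0.     -0.1344]
```

send_rows([
  [[0, 0, 0, 0, 0, 0.1148], [0, 0, 0, 0, 0, 0.1148], [0, 0, 0, 0, 0, 0.1148], [0, 0, 0, 0, 0, 0.1148], [0, 0, 0, 0, 0, 0.115], [17, -29.5, 0, 0, 0, 0], [17, -29.5, 0, 0, 0, 0], [17, -29.5, 0, 0, 0, 0], [17, -29.5, 0, 0, 0, 0], [17, -29.5, 0, 0, 0, 0], [17, -29.5, 0, 0, 0, 0], [17, -29.5, 0, 0, 0, 0]],
])

```text
t: 2.1
ee_pos: [322.6, -367.8, 404.8]
orientation: [[0.954, -0.301, 0.0], [-0.301, -0.954, -0.0], [0.0, 0.0, -1.0]]
wrist_force: [1.1, -1.0, -0.7]
finger_gap: 85.4
finger_force: 0.0
```

send_rows([
  [[17, -29.5, 0, 0, 0, 0], [17, -29.5, 0, 0, 0, 0], [17, -29.5, 0, 0, 0, 0], [17, -29.5, 0, 0, 0, 0], [17, -29.5, 0, 0, 0, 0], [17, -29.5, 0, 0, 0, 0], [17, -29.5, 0, 0, 0, 0], [15, -29.5, 0, 0, 0, 0], [0, 0, 0, 0, 0, 0], [0, 0, 0, 0, 0, 0]],
])

```text
t: 2.93
ee_pos: [521.2, -183.0, 404.4]
orientation: [[0.955, -0.298, -0.0], [-0.298, -0.955, -0.0], [-0.0, 0.0, -1.0]]
wrist_force: [-0.5, -1.0, 0.7]
finger_gap: 85.4
finger_force: 0.0
```

```bash
python3 - <<'E'
from h import *
o=bot.get_obs();p=np.array(o['ee_pos']);R=np.array(o['orientation']);print(o['t'],p,np.degrees(np.arctan2(R[1,0],R[0,0])))
im,W,m=shot('wrist');cv2.imwrite('pics/w1.png',im[...,::-1]);np.save('w1.npy',W)
def rep(W,x0,x1,y0,y1,z0,z1):
    k=(W[...,0]>x0)&(W[...,0]<x1)&(W[...,1]>y0)&(W[...,1]<y1)&(W[...,2]>z0)&(W[...,2]<z1);q=W[k]
    print(len(q),q.mean(0),cv2.minAreaRect(q[:,:2].astype(np.float32)))
rep(W,535,620,-245,-150,158,172)
rep(W,535,620,-255,-140,108,117)
delta(p,R,[530,208,415],Rdown(-9.8))
E
```

```text
2.9333 [ 521.23356345 -183.03438983  404.43612139] -17.307879029166195
1594 [ 579.42523446 -200.14658544  165.70563704] ((579.2943725585938, -199.95040893554688), (35.78807830810547, 21.40492820739746), 72.6529312133789)
300 [ 566.03005741 -196.21653375  113.02162647] ((566.4130859375, -196.07798767089844), (79.98085021972656, 4.600481033325195), 72.63311004638672)
 shift(tool) [-108.  -375.9  -10.6] turn [ 0.0002  0.0003 -0.131 ]
```

View pics/w1.png

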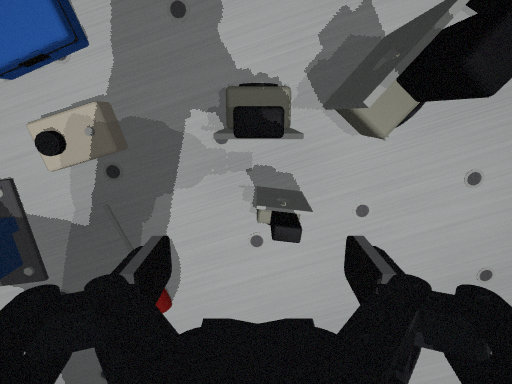

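The wrist view shows the target at px (259,115): grip 35.8 x 21.4 mm, top at 165.7 mm, plate 80 mm wide with its top at 113 mm. That confirms the choice. Next is a close look at the stud.

send_rows([
  [[-9, -31.3, -1, 0, 0, 0], [-9, -31.3, -1, 0, 0, 0], [-9, -31.3, -1, 0, 0, 0], [-9, -31.3, -1, 0, 0, 0], [-9, -31.3, -1, 0, 0, 0], [-9, -31.3, -1, 0, 0, 0], [-9, -31.3, -1, 0, 0, 0], [-9, -31.3, -1, 0, 0, 0], [-9, -31.3, -1, 0, 0, 0], [-9, -31.3, -1, 0, 0, 0], [-9, -31.3, -1, 0, 0, 0], [-9, -31.3, 0, 0, 0, 0]],
])

```text
t: 3.98
ee_pos: [472.8, 41.6, 429.8]
orientation: [[0.995, -0.099, 0.011], [-0.1, -0.988, 0.118], [-0.001, -0.119, -0.993]]
wrist_force: [0.1, 0.1, 1.0]
finger_gap: 85.2
finger_force: 0.0
```

send_rows([
  [[0, 0, 0, 0, 0, -0.066], [0, 0, 0, 0, 0, -0.066], [0, 0, 0, 0, 0, 0], [0, 0, 0, 0, 0, 0]],
])

```text
t: 4.32
ee_pos: [473.2, 41.0, 429.5]
orientation: [[0.999, 0.03, 0.011], [0.029, -0.993, 0.117], [0.014, -0.117, -0.993]]
wrist_force: [-0.2, -0.6, -0.6]
finger_gap: 85.7
finger_force: 0.0
```

```bash
cat > st.py <<'E'
from h import *
def stand(tag):
    o=bot.get_obs();p=np.array(o['ee_pos']);R=np.array(o['orientation']);print(o['t'],p)
    im,W,m=shot('wrist');cv2.imwrite(f'pics/{tag}.png',im[...,::-1]);np.save(tag+'.npy',W)
    k=(W[...,0]>500)&(W[...,0]<620)&(W[...,1]>130)&(W[...,1]<290)&(W[...,2]>181)&(W[...,2]<193);q=W[k]
    r=cv2.minAreaRect(q[:,:2].astype(np.float32));print('panel top',len(q),q.mean(0),np.median(q[:,2]),r)
    yaw=r[2]-90 if r[1][0]>r[1][1] else r[2]; a=np.radians(yaw);n=np.array([np.cos(a),np.sin(a)]);e=np.array([-n[1],n[0]])
    L=np.stack([(W[...,:2]-r[0])@n-10,(W[...,:2]-r[0])@e,W[...,2]-np.median(q[:,2])+187],-1)
    I=im.astype(int); k=(I[...,0]>1.25*I[...,1])&(I[...,1]>1.3*I[...,2])&(I[...,0]>50)&(abs(L[...,1])<25)&(L[...,2]>140)&(L[...,0]<20)
    q=L[k];print('stud (stand frame)',len(q)); 
    if len(q): print(np.percentile(q,[2,10,50,90,98],axis=0).round(1))
    return im,W,L,k
E
python3 - <<'E'
from st import *
im,W,L,k=stand('w2')
q=L[k]
for a in np.arange(0,16,2):
    b=q[(q[:,0]>a)&(q[:,0]<=a+2)]
    if len(b): print(a,len(b),'y',b[:,1].min().round(1),b[:,1].max().round(1),'zmax',np.sort(b[:,2])[-5:].round(1))
E
```

```text
4.3167 [473.18151442  40.99192098 429.48480472]
panel top 4186 [554.93009677 206.28392939 187.89008669] 188.02392694777535 ((555.2276611328125, 208.86016845703125), (121.13459014892578, 20.486236572265625), 80.191650390625)
stud (stand frame) 140
[[  0.7  -7.  161.8]
 [  1.8  -6.2 163.1]
 [  8.1  -1.7 164.9]
 [ 10.8   1.5 169. ]
 [ 11.4   4.1 169.6]]
0 16 y -2.8 1.7 zmax [164.4 164.5 164.6 165.3 165.4]
2 16 y -3.2 1.7 zmax [164.5 164.9 164.9 165.1 165.6]
4 19 y -3.1 1.4 zmax [164.8 164.9 164.9 165.2 165.2]
6 17 y -4.9 1.6 zmax [164.9 165.6 166.6 167.2 168.6]
8 41 y -7.4 4.8 zmax [169.3 169.5 169.5 169.6 169.8]
10 31 y -7.0 4.3 zmax [169.4 169.5 169.6 169.7 170.3]
```

View pics/w2.png

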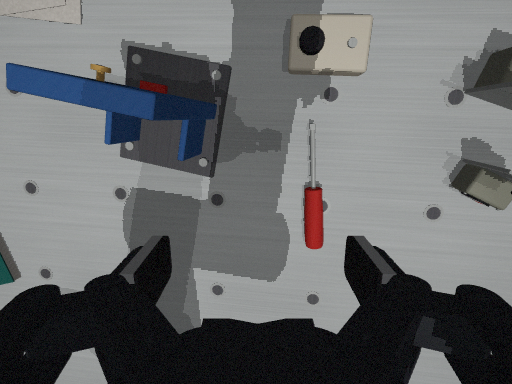

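```bash
python3 - <<'E'
from h import *
o=bot.get_obs();print(np.round(o['joints'],3),np.round(o['joint_velocities'],3))
E
```

```text
[-0.102  0.167 -0.342  1.063  0.118  3.01 ] [-0.007  0.004  0.003 -0.001 -0.002 -0.004]
```

```bash
python3 - <<'E'
from h import *
o=bot.get_obs();p=np.array(o['ee_pos']);R=np.array(o['orientation']);T=Rdown(162.65)
rv=Ro.from_matrix(R.T@T).as_rotvec();print(rv,np.linalg.norm(rv),rv/24)
delta(p,T,[579.4,-200,420],T,'after turn')
E
```

```text
[-0.00742971 -0.16767944 -2.80527153] 2.810288231530777 [-0.00030957 -0.00698664 -0.11688631]
after turn shift(tool) [-173.1 -198.2    9.4] turn [0. 0. 0.]
```

send_rows([
  [[0, 0, 0, -0.0003, -0.007, -0.1169], [0, 0, 0, -0.0003, -0.007, -0.1169], [0, 0, 0, -0.0003, -0.007, -0.1169], [0, 0, 0, -0.0003, -0.007, -0.1169], [0, 0, 0, -0.0003, -0.007, -0.1169], [0, 0, 0, -0.0003, -0.007, -0.1169], [0, 0, 0, -0.0003, -0.007, -0.1169], [0, 0, 0, -0.0003, -0.007, -0.1169], [0, 0, 0, -0.0003, -0.007, -0.1169], [0, 0, 0, -0.0003, -0.007, -0.1169], [0, 0, 0, -0.0003, -0.007, -0.1169], [0, 0, 0, -0.0003, -0.007, -0.1169]],
])

```text
t: 5.37
ee_pos: [473.5, 40.4, 429.2]
orientation: [[0.131, 0.99, -0.045], [0.99, -0.128, 0.063], [0.057, -0.053, -0.997]]
wrist_force: [-0.4, 0.2, 0.2]
finger_gap: 85.6
finger_force: 0.0
```

send_rows([
  [[0, 0, 0, -0.0003, -0.007, -0.1169], [0, 0, 0, -0.0003, -0.007, -0.1169], [0, 0, 0, -0.0003, -0.007, -0.1169], [0, 0, 0, -0.0003, -0.007, -0.1169], [0, 0, 0, -0.0003, -0.007, -0.1169], [0, 0, 0, -0.0003, -0.007, -0.1169], [0, 0, 0, -0.0003, -0.007, -0.1169], [0, 0, 0, -0.0003, -0.007, -0.1169], [0, 0, 0, -0.0003, -0.007, -0.1169], [0, 0, 0, -0.0003, -0.007, -0.1169], [0, 0, 0, -0.0003, -0.007, -0.1169], [0, 0, 0, -0.0003, -0.007, -0.1169]],
])

```text
t: 6.37
ee_pos: [473.4, 40.4, 429.2]
orientation: [[-0.956, 0.293, -0.0], [0.293, 0.956, -0.0], [0.0, -0.0, -1.0]]
wrist_force: [-0.2, -0.4, 0.3]
finger_gap: 85.2
finger_force: 0.0
```

send_rows([
  [[-17.3, -19.8, 1, 0, 0, 0], [-17.3, -19.8, 1, 0, 0, 0], [-17.3, -19.8, 1, 0, 0, 0], [-17.3, -19.8, 1, 0, 0, 0], [-17.3, -19.8, 1, 0, 0, 0], [-17.3, -19.8, 1, 0, 0, 0], [-17.3, -19.8, 1, 0, 0, 0], [-17.3, -19.8, 1, 0, 0, 0], [-17.3, -19.8, 1, 0, 0, 0], [-17.3, -19.8, 1, 0, 0, 0], [0, 0, 0, 0, 0, 0], [0, 0, 0, 0, 0, 0]],
])

```text
t: 7.37
ee_pos: [579.9, -201.2, 418.5]
orientation: [[-0.954, 0.3, -0.001], [0.3, 0.954, 0.0], [0.001, 0.0, -1.0]]
wrist_force: [-0.8, 1.3, -0.6]
finger_gap: 85.4
finger_force: 0.0
```

```bash
python3 - <<'E'
from h import *
o=bot.get_obs();p=np.array(o['ee_pos']);R=np.array(o['orientation']);T=Rdown(162.65)
im,W,m=shot('wrist')
def rep(W,x0,x1,y0,y1,z0,z1):
    k=(W[...,0]>x0)&(W[...,0]<x1)&(W[...,1]>y0)&(W[...,1]<y1)&(W[...,2]>z0)&(W[...,2]<z1);q=W[k]
    if len(q)>5: print(len(q),q.mean(0),cv2.minAreaRect(q[:,:2].astype(np.float32)))
rep(W,535,620,-245,-150,158,172)
rep(W,535,620,-255,-140,108,117)
print(np.round(o['joints'],3),o['t'],p)
delta(p,R,[579.4,-200,307],T)
E
```

```text
1186 [ 577.69745813 -199.7066186   165.50938084] ((578.3964233398438, -199.92984008789062), (34.99982452392578, 21.274629592895508), 72.58928680419922)
536 [ 566.11014234 -195.66036847  112.87657812] ((567.3973999023438, -196.16067504882812), (79.20536041259766, 8.022052764892578), 72.43350982666016)
[-0.454  0.439  0.012  1.145 -0.    -0.15 ] 7.3667 [ 579.94417139 -201.2285861   418.49549734]
 shift(tool) [  0.8   1.  111.5] turn [ 0.0001 -0.0011 -0.0017]
```

send_rows([
  [[0.8, 1, 20, 0, 0, 0], [0, 0, 20, 0, 0, 0], [0, 0, 20, 0, 0, 0], [0, 0, 20, 0, 0, 0], [0, 0, 16, 0, 0, 0], [0, 0, 10, 0, 0, 0], [0, 0, 5.5, 0, 0, 0], [0, 0, 0, 0, 0, 0]],
])

```text
t: 8.08
ee_pos: [578.9, -198.0, 307.1]
orientation: [[-0.955, 0.296, -0.002], [0.296, 0.955, 0.001], [0.002, -0.0, -1.0]]
wrist_force: [0.5, -0.6, -0.5]
finger_gap: 85.4
finger_force: 0.0
```

send_rows([
  [[0, 0, 0, 0, 0, 0], [0, 0, 0, 0, 0, 0], [0, 0, 0, 0, 0, 0], [0, 0, 0, 0, 0, 0], [0, 0, 0, 0, 0, 0], [0, 0, 0, 0, 0, 0], [0, 0, 0, 0, 0, 0], [0, 0, 0, 0, 0, 0], [0, 0, 0, 0, 0, 0], [0, 0, 0, 0, 0, 0]],
], jaw=20)

```text
t: 8.92
ee_pos: [579.6, -199.4, 308.9]
orientation: [[-0.955, 0.297, 0.001], [0.297, 0.955, -0.002], [-0.002, -0.002, -1.0]]
wrist_force: [-1.4, -2.3, 5.5]
finger_gap: 35.0
finger_force: 60.7
```

send_rows([
  [[0, 0, -4, 0, 0, 0], [0, 0, -12, 0, 0, 0], [0, 0, -20, 0, 0, 0], [0, 0, -24, 0, 0, 0], [0, 0, -20, 0, 0, 0], [0, 0, -12, 0, 0, 0], [0, 0, -4, 0, 0, 0], [0, 0, 0, 0, 0, -0.066], [0, 0, 0, 0, 0, -0.066], [0, 0, 0, 0, 0, 0], [0, 0, 0, 0, 0, 0]],
])

```text
t: 9.83
ee_pos: [579.0, -198.5, 402.6]
orientation: [[-0.985, 0.17, -0.002], [0.17, 0.985, 0.001], [0.002, 0.001, -1.0]]
wrist_force: [-0.6, 0.4, -2.1]
finger_gap: 34.9
finger_force: 60.3
```

```bash
python3 - <<'E'
from h import *
o=bot.get_obs();p=np.array(o['ee_pos']);R=np.array(o['orientation'])
print(o['t'],p,o['wrist_force'],o['finger_gap'],np.round(o['joints'],3))
delta(p,R,[624.1,197,405],Rdown(170.2))
E
```

```text
9.8333 [ 579.01236665 -198.52752377  402.55361888] [-0.60136142  0.44148227 -2.05593135] 34.93542496942076 [-0.451  0.445 -0.02   1.108 -0.    -0.28 ]
 shift(tool) [ 22.9 397.4  -2.2] turn [ 0.0006 -0.0024 -0.0001]
```

send_rows([
  [[1, 10, 0, 0, 0, 0], [2, 20, 0, 0, 0, 0], [2, 30, 0, 0, 0, 0], [2, 34, 0, 0, 0, 0], [2, 36, 0, 0, 0, 0], [2, 36, 0, 0, 0, 0], [2, 36, 0, 0, 0, 0], [2, 36, 0, 0, 0, 0], [2, 36, 0, 0, 0, 0], [2, 36, 0, 0, 0, 0], [2, 36, 0, 0, 0, 0], [2, 30, 0, 0, 0, 0]],
])

```text
t: 10.83
ee_pos: [619.5, 178.9, 403.2]
orientation: [[-0.986, 0.168, -0.001], [0.168, 0.986, 0.001], [0.001, 0.001, -1.0]]
wrist_force: [0.4, -0.2, -2.9]
finger_gap: 35.6
finger_force: 60.6
```

send_rows([
  [[0, 16, 0, 0, 0, 0], [0, 5, 0, 0, 0, 0], [0, 0, 0, 0, 0, 0], [0, 0, 0, 0, 0, 0], [0, 0, 0, 0, 0, 0]],
])

```text
t: 11.25
ee_pos: [623.6, 195.0, 403.5]
orientation: [[-0.985, 0.171, -0.001], [0.171, 0.985, -0.001], [0.001, -0.001, -1.0]]
wrist_force: [1.0, -0.8, -3.8]
finger_gap: 35.0
finger_force: 60.8
```

```bash
python3 - <<'E'
from st import *
o=bot.get_obs();print(o['ee_pos'],o['wrist_force'],np.degrees(np.arctan2(o['orientation'][1,0],o['orientation'][0,0])))
im,W,L,k=stand('w3')
E
```

```text
[623.63328358 195.01812639 403.51299092] [ 1.00531537 -0.81876409 -3.77733415] 170.17498965332578
11.25 [623.63328358 195.01812639 403.51299092]
panel top 6877 [558.72974993 208.84116291 187.91430744] 187.98932257725846 ((577.9012451171875, 205.71286010742188), (120.76909637451172, 66.06976318359375), 80.47640228271484)
stud (stand frame) 183
[[-21.7  -6.8 163. ]
 [-20.4  -4.6 163.7]
 [-15.   -0.4 165.8]
 [-12.1   4.4 169.2]
 [-11.6   6.2 169.8]]
```

View pics/w3.png

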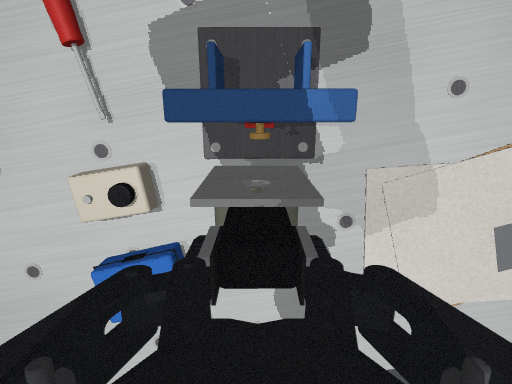

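The wrist view shows the panel top edge (rows 90-120), the stud (260,130), the red tongue (260,124) and the held plate with its keyhole at (257,185). I can measure all of them relative to each other in this one frame.

```bash
cat > rel.py <<'E'
from h import *
def rel(tag):
    o=bot.get_obs();p=np.array(o['ee_pos']);print(o['t'],p.round(1),np.round(o['wrist_force'],1))
    im,W,m=shot('wrist');cv2.imwrite(f'pics/{tag}.png',im[...,::-1])
    I=im.astype(int)
    blue=(I[...,2]>1.4*I[...,0])&(I[...,2]>1.25*I[...,1])
    k=blue&(W[...,2]>183)&(W[...,2]<193)&(W[...,0]<600)&(W[...,1]>120)&(W[...,1]<300);q=W[k]
    r=cv2.minAreaRect(q[:,:2].astype(np.float32));zt=np.median(q[:,2]);print('panel',len(q),r,zt)
    yaw=r[2]-90 if r[1][0]>r[1][1] else r[2]; a=np.radians(yaw);n=np.array([np.cos(a),np.sin(a)]);e=np.array([-n[1],n[0]])
    L=np.stack([(W[...,:2]-r[0])@n-10,(W[...,:2]-r[0])@e,W[...,2]-zt+187],-1)
    k=(I[...,0]>1.25*I[...,1])&(I[...,1]>1.3*I[...,2])&(abs(L[...,1])<20)&(L[...,2]>140)&(L[...,0]<20)&(L[...,0]>-2)
    q=L[k]
    for nm,a0,b0 in(('shank',0,7),('head',8.5,14)):
        s=q[(q[:,0]>a0)&(q[:,0]<b0)]
        if len(s)>5: print(nm,len(s),'y',np.percentile(s[:,1],[2,98]).round(1),'z99',np.percentile(s[:,2],[90,97]).round(1),'x',np.percentile(s[:,0],[2,98]).round(1))
    k=~blue&(L[...,0]>12)&(L[...,0]<90)&(abs(L[...,1])<60)&(L[...,2]>140)&(I.max(-1)>60)
    q=L[k]
    if len(q)>100:
        top=q[q[:,2]>np.percentile(q[:,2],99)-25];z=q[:,2];hist=np.histogram(z,np.arange(140,230,4));print('z hist',dict(zip(hist[1][:-1].astype(int),hist[0])))
    np.savez(tag,L=L,im=im); return L,I
E
python3 - <<'E'
from rel import *
L,I=rel('w4')
print(yaw:=None)
for r in range(150,212,6): print(r,L[r,230].round(1),L[r,290].round(1),I[r,230])
row=L[202];u=np.nonzero((abs(row[:,2]-205)<8))[0];print(u.min(),u.max(),row[u.min()],row[u.max()])
g=L[(L[...,2]>248)&(L[...,2]<268)&(L[...,0]<85)];print(len(g), g.mean(0) if len(g) else 0)
E
```

```text
11.3 [623.7 194.8 403.7] [ 0.5 -0.9 -2.4]
panel 6462 ((554.84130859375, 209.55606079101562), (119.70333099365234, 19.788904190063477), 80.10869598388672) 187.94246608018773
shank 54 y [-2.5  2.5] z99 [165.2 165.7] x [1.8 6.6]
head 85 y [-6.7  6.7] z99 [169.3 169.7] x [ 8.5 11.8]
z hist {np.int64(140): np.int64(126), np.int64(144): np.int64(526), np.int64(148): np.int64(151), np.int64(152): np.int64(138), np.int64(156): np.int64(207), np.int64(160): np.int64(116), np.int64(164): np.int64(118), np.int64(168): np.int64(113), np.int64(172): np.int64(120), np.int64(176): np.int64(152), np.int64(180): np.int64(162), np.int64(184): np.int64(168), np.int64(188): np.int64(161), np.int64(192): np.int64(210), np.int64(196): np.int64(212), np.int64(200): np.int64(237), np.int64(204): np.int64(1148), np.int64(208): np.int64(137), np.int64(212): np.int64(0), np.int64(216): np.int64(0), np.int64(220): np.int64(0), np.int64(224): np.int64(0)}
None
150 [ 39.8 -35.9   8.5] [39.7 39.2  9. ] [64 64 67]
156 [ 47.5 -36.2   7.1] [47.4 39.6  7.5] [63 63 64]
162 [ 56.3 -37.1  -0.1] [56.4 40.7 -0.4] [131 133 132]
168 [ 43.8 -26.7 109.8] [ 44.   28.5 109. ] [85 85 85]
174 [ 43.9 -24.2 136.7] [ 43.9  25.6 136.5] [82 84 84]
180 [ 43.9 -22.2 158.8] [ 43.8  23.1 159.4] [80 83 80]
186 [ 43.7 -20.4 178.5] [ 43.9  21.1 177.7] [83 85 85]
192 [ 43.9 -19.  193.6] [ 44.1  19.5 192.8] [83 84 84]
198 [ 44.  -17.8 206.8] [ 44.1  18.1 206.3] [85 86 84]
204 [ 47.7 -17.9 207. ] [ 47.5  18.  207.4] [117 119 119]
210 [ 49.4 -17.4 213. ] [ 72.1  25.3 146.4] [13 11 13]
190 323 [ 46.33765514 -41.71255332 207.2418761 ] [ 46.26298015  37.67935149 207.43855703]
5593 [ 56.58394179  -1.41778212 258.88341395]
```

send_rows([
  [[5, 1, 2, 0, 0, 0], [6, 1, 2, 0, 0, 0], [6, 0, 1, 0, 0, 0], [3, 0, 0, 0, 0, 0], [0, 0, 0, 0, 0, 0], [0, 0, 0, 0, 0, 0], [0, 0, 0, 0, 0, 0]],
])

```text
t: 11.93
ee_pos: [604.4, 201.8, 398.9]
orientation: [[-0.986, 0.169, 0.001], [0.169, 0.986, -0.0], [-0.001, -0.0, -1.0]]
wrist_force: [0.1, 0.2, -3.1]
finger_gap: 35.1
finger_force: 60.9
```

```bash
python3 - <<'E'
from rel import *
L,I=rel('w5')
pl=(L[...,2]>120)&(L[...,2]<211)&(L[...,0]>14)&(L[...,0]<32)&(abs(L[...,1])<60)
q=L[pl&(L[...,2]<203)];print('back x',np.percentile(q[:,0],[5,50,95]).round(2))
t=L[pl&(L[...,2]>203)];print('top z',np.median(t[:,2][t[:,0]>np.median(q[:,0])+1.5]))
for z in range(130,212,8):
    s=L[pl&(abs(L[...,2]-z)<4)]
    if len(s): print(z,'y',s[:,1].min().round(1),s[:,1].max().round(1),'mid',((s[:,1].min()+s[:,1].max())/2).round(2))
# hole: points behind the plate plane seen within its outline
v,u=np.nonzero(pl);m=np.zeros(pl.shape,np.uint8);m[pl]=1
f=cv2.morphologyEx(m,cv2.MORPH_CLOSE,np.ones((25,25)));h=(f==1)&~pl;n,lab,st,c=cv2.connectedComponentsWithStats(h.astype(np.uint8));print([(s.tolist(),cc.round(1).tolist()) for s,cc in zip(st[1:],c[1:]) if s[4]>8])
for vv in range(175,203,4):
    r=np.nonzero(pl[vv])[0]; print(vv,r.min(),r.max(),(r.min()+r.max())/2) if len(r) else 0
cv2.imwrite('pics/c5.png',cv2.resize(I[80:230,160:360].astype(np.uint8)[...,::-1],(800,600),interpolation=2))
E
```

```text
11.9333 [604.4 201.8 398.9] [ 0.1  0.2 -3.1]
panel 6272 ((554.984619140625, 209.4387664794922), (119.33563232421875, 19.86134910583496), 80.18826293945312) 187.94814807933346
shank 35 y [-2.3  2.1] z99 [165.1 185.9] x [0.3 7. ]
head 74 y [-6.6  6.9] z99 [169.2 170.1] x [ 8.5 11.5]
z hist {np.int64(140): np.int64(534), np.int64(144): np.int64(123), np.int64(148): np.int64(126), np.int64(152): np.int64(190), np.int64(156): np.int64(133), np.int64(160): np.int64(122), np.int64(164): np.int64(102), np.int64(168): np.int64(119), np.int64(172): np.int64(167), np.int64(176): np.int64(143), np.int64(180): np.int64(192), np.int64(184): np.int64(157), np.int64(188): np.int64(199), np.int64(192): np.int64(238), np.int64(196): np.int64(253), np.int64(200): np.int64(1208), np.int64(204): np.int64(12), np.int64(208): np.int64(0), np.int64(212): np.int64(0), np.int64(216): np.int64(0), np.int64(220): np.int64(0), np.int64(224): np.int64(0)}
back x [23.56 23.88 28.03]
top z 204.69971867840724
130 y -38.8 40.9 mid 1.09
138 y -38.8 40.6 mid 0.87
146 y -38.5 40.7 mid 1.11
154 y -38.8 40.9 mid 1.09
162 y -38.7 41.2 mid 1.24
170 y -38.3 41.2 mid 1.41
178 y -38.3 41.2 mid 1.45
186 y -38.3 41.5 mid 1.61
194 y -38.6 41.5 mid 1.47
202 y -38.3 41.7 mid 1.71
210 y -16.0 19.4 mid 1.71
[([232, 171, 16, 1, 16], [239.5, 171.0]), ([265, 171, 9, 1, 9], [269.0, 171.0]), ([275, 171, 15, 1, 15], [282.0, 171.0]), ([251, 186, 12, 7, 73], [256.6, 189.5]), ([226, 207, 3, 7, 12], [226.5, 209.2]), ([285, 207, 3, 6, 10], [286.5, 208.8])]
175 207 304 255.5
179 204 308 256.0
183 201 311 256.0
187 198 314 256.0
191 195 317 256.0
195 192 321 256.5
199 190 323 256.5
```

View pics/c5.png

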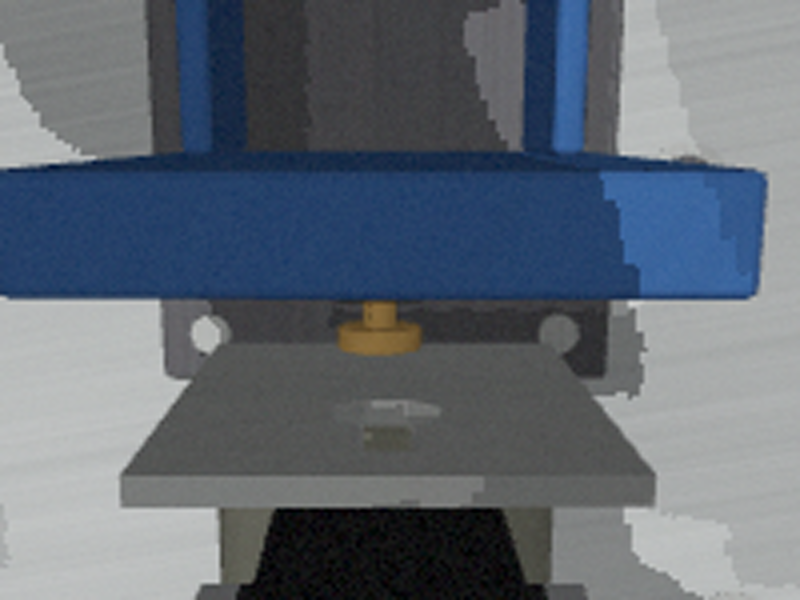

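```bash
cat >> rel.py <<'E'
def plate(L):
    pl=(L[...,2]>120)&(L[...,2]<211)&(L[...,0]>-2)&(L[...,0]<50)&(abs(L[...,1])<60)
    v,u=np.mgrid[:384,:512]
    pl&=(v>150)
    xb=np.median(L[pl&(L[...,2]<196)&(L[...,2]>175)][:,0])
    t=L[(L[...,0]>xb+1.5)&(L[...,0]<xb+4.5)&(abs(L[...,1])>22)&(abs(L[...,1])<38)&(L[...,2]>170)]
    b=L[pl&(abs(L[...,0]-xb)<1.5)]; ys=[]
    for z in range(170,204,4):
        s=b[abs(b[:,2]-z)<2]
        if len(s)>10: ys.append((s[:,1].min()+s[:,1].max())/2)
    zt=np.median(t[:,2]); print('plate back x %.1f top z %.1f keyhole z %.1f'%(xb,zt,zt-40),'ymid',np.round(ys,1))
E
python3 - <<'E'
from rel import *
for t in('w4','w5'): plate(np.load(t+'.npz')['L'])
E
```

```text
plate back x 44.0 top z 208.5 keyhole z 168.5 ymid [-2.4 -2.3 -2.5 -2.1 -2.2 -2.3 -2.  -1.9 -1.9]
plate back x 23.7 top z 203.5 keyhole z 163.5 ymid [1.6 1.4 1.4 1.4 1.5 1.8 1.5 1.5 1.8]
```

send_rows([
  [[3, -1, 0.7, 0, 0, 0], [4, -0.5, 0, 0, 0, 0], [2, 0, 0, 0, 0, 0], [0, 0, 0, 0, 0, 0], [0, 0, 0, 0, 0, 0], [0, 0, 0, 0, 0, 0], [0, 0, 0, 0, 0, 0]],
])

```text
t: 12.57
ee_pos: [595.3, 201.8, 398.0]
orientation: [[-0.986, 0.169, 0.0], [0.169, 0.986, -0.0], [-0.0, -0.0, -1.0]]
wrist_force: [-0.5, -0.1, -3.3]
finger_gap: 35.4
finger_force: 60.8
```

```bash
python3 - <<'E'
from rel import *
L,I=rel('w6');plate(L)
for r in (190,194,198,202,206,210): print(r,L[r,215].round(1),L[r,300].round(1))
E
```

```text
12.5667 [595.3 201.8 398. ] [-0.5 -0.1 -3.3]
panel 6085 ((555.2254638671875, 209.31369018554688), (119.4529800415039, 20.585186004638672), 80.20552062988281) 187.96941226688352
shank 30 y [-2.5  2.5] z99 [165.3 165.4] x [4.4 6.9]
head 65 y [-6.7  6.8] z99 [169.  169.3] x [ 8.7 11.3]
z hist {np.int64(140): np.int64(476), np.int64(144): np.int64(83), np.int64(148): np.int64(134), np.int64(152): np.int64(161), np.int64(156): np.int64(144), np.int64(160): np.int64(91), np.int64(164): np.int64(97), np.int64(168): np.int64(169), np.int64(172): np.int64(133), np.int64(176): np.int64(183), np.int64(180): np.int64(142), np.int64(184): np.int64(200), np.int64(188): np.int64(196), np.int64(192): np.int64(222), np.int64(196): np.int64(258), np.int64(200): np.int64(1170), np.int64(204): np.int64(0), np.int64(208): np.int64(0), np.int64(212): np.int64(0), np.int64(216): np.int64(0), np.int64(220): np.int64(0), np.int64(224): np.int64(0)}
plate back x 14.4 top z 203.2 keyhole z 163.2 ymid [-0.3 -0.1  0.1 -0.3  0.1  0.1  0.2  0.3  0.2]
190 [ 14.4 -27.2 182.9] [ 14.6  28.9 181.8]
194 [ 14.4 -25.8 192.4] [ 14.6  27.4 191.8]
198 [ 14.6 -24.7 200.6] [ 14.6  26.2 200.4]
202 [ 16.9 -24.7 201.2] [ 17.2  26.3 200.3]
206 [ 19.3 -24.7 201.7] [ 19.9  26.5 199.8]
210 [ 42.9 -34.3 139.8] [90.2 57.4  0.9]
```

```bash
python3 - <<'E'
from rel import *
for t,xb in(('w4',44),('w5',23.8),('w6',14.5)):
    d=np.load(t+'.npz');L=d['L'];I=d['im'].astype(int)
    k=(L[...,0]>xb+1)&(L[...,0]<xb+4.5)&(abs(L[...,1])>20)&(abs(L[...,1])<40)&(abs(L[...,2]-204)<9)&(I.min(-1)>75)
    q=L[k];A=np.c_[q[:,1],np.ones(len(q))];c=np.linalg.lstsq(A,q[:,2],rcond=None)[0]
    print(t,len(q),'slope',c[0],'z0',c[1],'std',(q[:,2]-A@c).std(),'med',np.median(q[:,2]))
    b=L[(abs(L[...,0]-xb)<1.2)&(L[...,2]>130)&(L[...,2]<198)&(abs(L[...,1])<42)]
    # roll via edges
    zs=np.arange(132,200,4);lo=[b[abs(b[:,2]-z)<2][:,1].min() for z in zs];hi=[b[abs(b[:,2]-z)<2][:,1].max() for z in zs]
    print('edge slopes',np.polyfit(zs,lo,1)[0],np.polyfit(zs,hi,1)[0],'mid@162',(np.polyval(np.polyfit(zs,lo,1),162)+np.polyval(np.polyfit(zs,hi,1),162))/2)
E
```

```text
w4 357 slope -0.011070634950985252 z0 207.25500228854276 std 0.5841554099496398 med 207.28063069871223
edge slopes -0.0007558599327720733 0.01306256646022094 mid@162 -2.154777043081907
w5 365 slope -0.009374613246566682 z0 202.50822561322184 std 0.5436580475643916 med 202.51887979970525
edge slopes 0.004568965392825307 0.014856377542813196 mid@162 1.2997139793710986
w6 373 slope -0.010158066146227485 z0 201.63432162316383 std 0.6158391679292256 med 201.54447685034634
edge slopes 0.006981802920326982 0.021094057285619028 mid@162 -0.30254428124219146
```

Keyhole and stud agree to within about 0.5 mm in y and z, so I'll go in gently.

send_rows([
  [[2, 0, -0.3, 0, 0, 0], [2, 0, 0, 0, 0, 0], [2, 0, 0, 0, 0, 0], [1.5, 0, 0, 0, 0, 0], [0, 0, 0, 0, 0, 0], [0, 0, 0, 0, 0, 0]],
])

```text
t: 13.12
ee_pos: [587.7, 203.1, 398.4]
orientation: [[-0.986, 0.169, -0.0], [0.169, 0.986, -0.0], [-0.0, -0.0, -1.0]]
wrist_force: [0.5, 0.6, -3.1]
finger_gap: 35.0
finger_force: 60.8
```

send_rows([
  [[1.5, 0, 0, 0, 0, 0], [1.5, 0, 0, 0, 0, 0], [1, 0, 0, 0, 0, 0], [1, 0, 0, 0, 0, 0], [0, 0, 0, 0, 0, 0], [0, 0, 0, 0, 0, 0]],
])

```text
t: 13.62
ee_pos: [582.8, 203.9, 398.3]
orientation: [[-0.986, 0.169, -0.0], [0.169, 0.986, -0.0], [0.0, -0.0, -1.0]]
wrist_force: [0.2, 0.3, -3.5]
finger_gap: 35.2
finger_force: 60.8
```

```bash
python3 - <<'E'
from rel import *
L,I=rel('w7');plate(L)
E
```

```text
13.6167 [582.8 203.9 398.3] [ 0.2  0.3 -3.5]
panel 5788 ((555.1232299804688, 209.3649444580078), (118.99674224853516, 20.708154678344727), 80.2813949584961) 187.90914082192887
shank 19 y [-12.2   3.2] z99 [233.2 242.6] x [5.9 7. ]
z hist {np.int64(140): np.int64(333), np.int64(144): np.int64(0), np.int64(148): np.int64(0), np.int64(152): np.int64(0), np.int64(156): np.int64(0), np.int64(160): np.int64(0), np.int64(164): np.int64(0), np.int64(168): np.int64(0), np.int64(172): np.int64(0), np.int64(176): np.int64(0), np.int64(180): np.int64(0), np.int64(184): np.int64(0), np.int64(188): np.int64(0), np.int64(192): np.int64(0), np.int64(196): np.int64(0), np.int64(200): np.int64(0), np.int64(204): np.int64(0), np.int64(208): np.int64(0), np.int64(212): np.int64(0), np.int64(216): np.int64(0), np.int64(220): np.int64(0), np.int64(224): np.int64(0)}
plate back x 1.9 top z 203.1 keyhole z 163.1 ymid [ 0.2 -0.1 -0.1  0.1  0.1  0.   0.2]
```

send_rows([
  [[0.5, 0, 0, 0, 0, 0], [0.5, 0, 0, 0, 0, 0], [0, 0, 0, 0, 0, 0], [0, 0, 0, 0, 0, 0]],
])

```text
t: 14.0
ee_pos: [581.8, 204.1, 398.3]
orientation: [[-0.986, 0.169, -0.0], [0.169, 0.986, -0.0], [0.0, -0.0, -1.0]]
wrist_force: [0.1, 0.2, -2.6]
finger_gap: 34.9
finger_force: 60.8
```

send_rows([
  [[0, 0, 1.5, 0, 0, 0], [0, 0, 1.5, 0, 0, 0], [0, 0, 1.5, 0, 0, 0], [0, 0, 1.5, 0, 0, 0], [0, 0, 1.5, 0, 0, 0], [0, 0, 1.5, 0, 0, 0], [0, 0, 1, 0, 0, 0], [0, 0, 0, 0, 0, 0], [0, 0, 0, 0, 0, 0]],
])

```text
t: 14.75
ee_pos: [581.8, 204.0, 388.2]
orientation: [[-0.986, 0.169, -0.0], [0.169, 0.986, -0.0], [0.0, -0.0, -1.0]]
wrist_force: [0.3, 0.4, -3.6]
finger_gap: 35.1
finger_force: 60.8
```

send_rows([
  [[0, 0, 1.5, 0, 0, 0], [0, 0, 1.5, 0, 0, 0], [0, 0, 1.5, 0, 0, 0], [0, 0, 1.5, 0, 0, 0], [0, 0, 1, 0, 0, 0], [0, 0, 0, 0, 0, 0], [0, 0, 0, 0, 0, 0]],
])

```text
t: 15.33
ee_pos: [581.8, 204.0, 381.2]
orientation: [[-0.986, 0.169, -0.0], [0.169, 0.986, -0.0], [0.0, -0.001, -1.0]]
wrist_force: [0.9, 0.1, -4.2]
finger_gap: 34.9
finger_force: 60.8
```

send_rows([
  [[0, 0, 0.7, 0, 0, 0], [0, 0, 0.7, 0, 0, 0], [0, 0, 0.7, 0, 0, 0], [0, 0, 0.4, 0, 0, 0], [0, 0, 0, 0, 0, 0], [0, 0, 0, 0, 0, 0]],
])

```text
t: 15.83
ee_pos: [582.0, 204.0, 379.4]
orientation: [[-0.986, 0.169, 0.001], [0.169, 0.986, -0.0], [-0.001, -0.0, -1.0]]
wrist_force: [-0.5, -1.9, 2.3]
finger_gap: 35.1
finger_force: 61.4
```

send_rows([
  [[0, 0, 0.5, 0, 0, 0], [0, 0, 0.5, 0, 0, 0], [0, 0, 0.5, 0, 0, 0], [0, 0, 0, 0, 0, 0], [0, 0, 0, 0, 0, 0]],
])

```text
t: 16.25
ee_pos: [582.0, 204.0, 377.4]
orientation: [[-0.986, 0.169, 0.0], [0.169, 0.986, -0.0], [-0.0, -0.0, -1.0]]
wrist_force: [-0.1, -0.8, 2.2]
finger_gap: 35.0
finger_force: 61.5
```

send_rows([
  [[0, 0, 0.5, 0, 0, 0], [0, 0, 0.5, 0, 0, 0], [0, 0, 0.5, 0, 0, 0], [0, 0, 0, 0, 0, 0], [0, 0, 0, 0, 0, 0]],
])

```text
t: 16.67
ee_pos: [581.9, 204.0, 375.6]
orientation: [[-0.986, 0.169, -0.0], [0.169, 0.986, -0.0], [0.0, -0.0, -1.0]]
wrist_force: [0.3, -1.0, 2.3]
finger_gap: 35.2
finger_force: 61.5
```

send_rows([
  [[0, 0, 0.3, 0, 0, 0], [0, 0, 0.3, 0, 0, 0], [0, 0, 0, 0, 0, 0]],
])

```text
t: 16.92
ee_pos: [581.9, 204.0, 375.1]
orientation: [[-0.986, 0.169, -0.0], [0.169, 0.986, -0.0], [0.0, -0.0, -1.0]]
wrist_force: [-0.1, 0.5, 1.8]
finger_gap: 35.2
finger_force: 61.5
```

send_rows([
  [[0, 0, 0.4, 0, 0, 0], [0, 0, 0.3, 0, 0, 0], [0, 0, 0, 0, 0, 0]],
])

```text
t: 17.17
ee_pos: [581.9, 204.0, 374.6]
orientation: [[-0.986, 0.169, 0.0], [0.169, 0.986, -0.0], [-0.0, -0.0, -1.0]]
wrist_force: [-0.5, -0.1, 4.0]
finger_gap: 35.6
finger_force: 61.6
```

send_rows([
  [[0, 0, 0.3, 0, 0, 0], [0, 0, 0.2, 0, 0, 0], [0, 0, 0, 0, 0, 0]],
])

```text
t: 17.42
ee_pos: [581.9, 204.0, 374.5]
orientation: [[-0.986, 0.169, 0.0], [0.169, 0.986, -0.0], [-0.001, -0.0, -1.0]]
wrist_force: [0.0, -1.0, 4.5]
finger_gap: 34.8
finger_force: 61.8
```

send_rows([
  [[0, 0, 0.4, 0, 0, 0], [0, 0, 0.3, 0, 0, 0], [0, 0, 0, 0, 0, 0]],
])

```text
t: 17.67
ee_pos: [581.9, 204.0, 374.3]
orientation: [[-0.986, 0.169, 0.001], [0.169, 0.986, -0.0], [-0.001, -0.0, -1.0]]
wrist_force: [-1.1, -1.5, 8.5]
finger_gap: 35.2
finger_force: 62.2
```

```bash
python3 - <<'E'
from h import *
o=bot.get_obs();print(o['t'],o['ee_pos'],o['wrist_force'],o['wrist_torque'])
E
```

```text
17.6667 [581.89519793 204.01597968 374.27490573] [-1.07339227 -1.53556545  8.47765253] [-0.27032096  0.42373574 -0.0244104 ]
```

send_rows([
  [[0, 0, 0.4, 0, 0, 0], [0, 0, 0, 0, 0, 0]],
])

```text
t: 17.83
ee_pos: [581.9, 204.0, 374.1]
orientation: [[-0.986, 0.169, 0.001], [0.169, 0.986, -0.0], [-0.001, -0.0, -1.0]]
wrist_force: [-1.1, -1.2, 8.8]
finger_gap: 35.5
finger_force: 62.5
```

```bash
python3 - <<'E'
from rel import *
L,I=rel('w8');plate(L)
s,_=bot.read_camera('side');cv2.imwrite('pics/s8.png',cv2.resize(s[210:350,215:335][...,::-1],(515,600),interpolation=2))
E
```

```text
17.8333 [581.9 204.  374.1] [-1.1 -1.2  8.8]
panel 7560 ((558.4517211914062, 208.95230102539062), (119.05752563476562, 27.556596755981445), 80.14495849609375) 187.93779624505265
shank 21 y [-16.3  16. ] z99 [226.6 228.2] x [2.7 4.1]
z hist {np.int64(140): np.int64(0), np.int64(144): np.int64(0), np.int64(148): np.int64(0), np.int64(152): np.int64(0), np.int64(156): np.int64(0), np.int64(160): np.int64(0), np.int64(164): np.int64(0), np.int64(168): np.int64(0), np.int64(172): np.int64(0), np.int64(176): np.int64(0), np.int64(180): np.int64(0), np.int64(184): np.int64(0), np.int64(188): np.int64(0), np.int64(192): np.int64(0), np.int64(196): np.int64(0), np.int64(200): np.int64(0), np.int64(204): np.int64(0), np.int64(208): np.int64(0), np.int64(212): np.int64(0), np.int64(216): np.int64(0), np.int64(220): np.int64(0), np.int64(224): np.int64(0)}
plate back x 2.3 top z 290.5 keyhole z 250.5 ymid [ 0.1 -0.  -0.   0.2  0.   0.6  0.4]
```

View pics/s8.png

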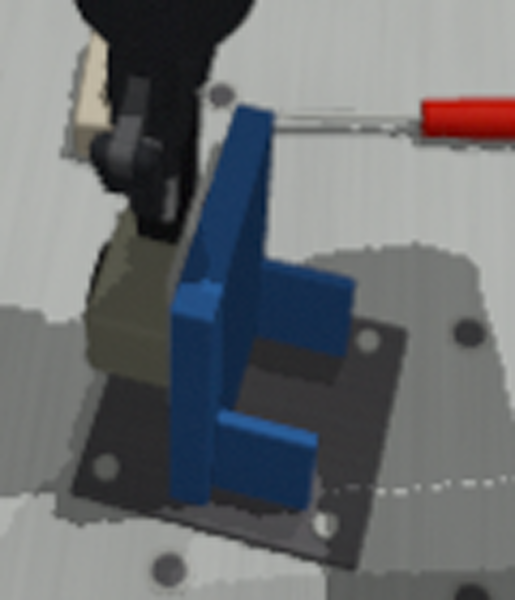

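```bash
python3 - <<'E'
from rel import *
d=np.load('w8.npz');L=d['L'];I=d['im'].astype(int)
# recompute to fixed frame: w8 rect centre offset along n vs (555.1,209.35)
n=np.array([np.cos(np.radians(-9.8)),np.sin(np.radians(-9.8))])
off=(np.array([558.45,208.95])-[555.1,209.35])@n; X=L[...,0]+off
k=(X>0)&(X<9)&(abs(L[...,1])>20)&(abs(L[...,1])<38)&(L[...,2]>165)&(L[...,2]<200)
for a in np.arange(0,9): 
    q=L[k&(X>=a)&(X<a+1)]
    if len(q)>5: print(a,len(q),np.percentile(q[:,2],[10,50,90]).round(1))
E
```

```text
2 99 [177.1 178.  178.9]
3 95 [177.  177.7 178.9]
4 97 [177.3 178.  178.9]
5 99 [176.9 178.  178.9]
6 29 [176.7 177.4 177.9]
```

send_rows([
  [[0, 0, 0.5, 0, 0, 0], [0, 0, 0, 0, 0, 0], [0, 0, 0, 0, 0, 0]],
])

```text
t: 18.18
ee_pos: [581.9, 204.0, 374.0]
orientation: [[-0.986, 0.169, 0.002], [0.169, 0.986, -0.0], [-0.002, 0.0, -1.0]]
wrist_force: [-1.7, -1.2, 11.1]
finger_gap: 35.2
finger_force: 62.8
```

send_rows([
  [[0, 0, 0.4, 0, 0, 0], [0, 0, 0, 0, 0, 0], [0, 0, 0, 0, 0, 0]],
])

```text
t: 18.43
ee_pos: [581.9, 204.0, 373.9]
orientation: [[-0.986, 0.169, 0.002], [0.169, 0.986, -0.0], [-0.002, 0.0, -1.0]]
wrist_force: [-2.4, -0.9, 13.2]
finger_gap: 35.1
finger_force: 63.0
```

It has hit the hard stop: z has stalled while the force climbs to about 16 N. I'll ease off and let go.

send_rows([
  [[0, 0, -0.5, 0, 0, 0], [0, 0, -0.5, 0, 0, 0], [0, 0, 0, 0, 0, 0]],
])

```text
t: 18.68
ee_pos: [581.9, 204.0, 373.9]
orientation: [[-0.986, 0.169, 0.001], [0.169, 0.986, -0.0], [-0.001, -0.0, -1.0]]
wrist_force: [-0.7, -1.9, 8.4]
finger_gap: 35.1
finger_force: 62.2
```

send_rows([
  [[0, 0, 0, 0, 0, 0], [0, 0, 0, 0, 0, 0], [0, 0, 0, 0, 0, 0], [0, 0, 0, 0, 0, 0], [0, 0, 0, 0, 0, 0], [0, 0, 0, 0, 0, 0], [0, 0, 0, 0, 0, 0], [0, 0, 0, 0, 0, 0]],
], jaw=75)

```text
t: 19.35
ee_pos: [581.8, 204.0, 372.9]
orientation: [[-0.986, 0.169, -0.0], [0.169, 0.986, -0.0], [0.0, -0.0, -1.0]]
wrist_force: [0.6, -0.0, -0.9]
finger_gap: 74.8
finger_force: 0.0
```

send_rows([
  [[0, 0, -4, 0, 0, 0], [0, 0, -8, 0, 0, 0], [0, 0, -12, 0, 0, 0], [0, 0, -16, 0, 0, 0], [0, 0, -20, 0, 0, 0], [0, 0, -20, 0, 0, 0], [0, 0, -20, 0, 0, 0], [0, 0, 0, 0, 0, 0], [0, 0, 0, 0, 0, 0]],
])

```text
t: 20.1
ee_pos: [582.1, 204.1, 475.0]
orientation: [[-0.986, 0.169, 0.003], [0.169, 0.986, 0.0], [-0.003, 0.001, -1.0]]
wrist_force: [0.1, 0.6, -0.4]
finger_gap: 75.3
finger_force: 0.0
```

```bash
python3 - <<'E'
from rel import *
o=bot.get_obs();print(o['t'],o['ee_pos'],o['wrist_force'])
im,W,m=shot('wrist');s,_=bot.read_camera('side')
n=np.array([np.cos(np.radians(-9.8)),np.sin(np.radians(-9.8))]);e=np.array([-n[1],n[0]])
D=W[...,:2]-[555.1,209.35];X=D@n-10;Y=D@e;Z=W[...,2]-.9
for nm,k in(('top',(X>1.5)&(X<4.5)&(abs(Y)>20)&(abs(Y)<39)&(Z>165)&(Z<185)),('grip',(X>0)&(X<35)&(abs(Y)<30)&(Z>215))):
    print(nm,k.sum(),X[k].mean(),Y[k].mean(),np.median(Z[k]), np.polyfit(Y[k],Z[k],1))
a=cv2.resize(s[210:350,215:335],(400,467),interpolation=2);b=cv2.resize(im,(400,300));c=np.zeros((467,800,3),np.uint8);c[:,:400]=a;c[:300,400:]=b
cv2.imwrite('pics/end.png',c[...,::-1])
E
```

```text
20.1 [582.13926765 204.13351859 474.95716919] [ 0.10696179  0.62952229 -0.41497542]
top 131 2.8672119194162478 -1.667519648621826 178.1006673299431 [-1.68044877e-02  1.78021916e+02]
grip 14408 6.1128984939633515 0.06728249803174266 386.1444579305645 [-7.21603293e-02  3.71240284e+02]
```

View pics/end.png

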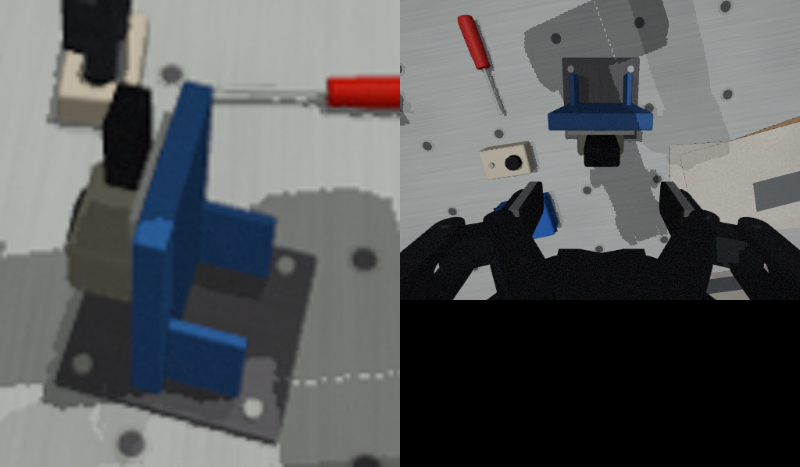

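The indicator hangs upright on the panel. The plate top stayed at 178 mm after release and the gripper is clear of it, so I'll hand in.

```bash
python3 -c "
from plant import bot
print(bot.finish_job())"
```

```text
the job is handed in; nothing more can be done
None
```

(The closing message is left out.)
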